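# Make up the tin assortment to the set weight

## Robot

A 6-joint arm with a two-finger parallel gripper is mounted at the origin on the work surface. World frame = base frame: x ahead of the robot, y to its left, z up, the work surface at z = 0. Lengths are in m, angles in rad, forces in N, time in s.
With the tool pointing down it reaches from about 0.25 to 0.775 m from the base axis. Payload 4 kg.
Tool frame: the origin (TCP) lies at the very end of the fingers, on their centre line; the grasp point (between the pads) lies 19 mm behind it (robot.tcp_to_grasp is the distance from the TCP to the grasp point, in m); z points along the fingers, y is the line along which they close (so a half turn about z gives the same grasp; the last joint's range is limited). The gripper opens to 94 mm and grips with 3 to 60 N. Pads are 16 mm wide; open, the fingers measure 119 mm over their backs; the gripper's body (75 mm by 177 mm) begins 78 mm behind the grasp point.
Start: joints at [-1.298, 0.087, 1.371, -0, 1.684, -0.103], TCP at [0.202, -0.512, 0.206] pointing down, gripper open.
Joint ranges: [-3.1, 3.1], [-0.76, 2.03], [0.27, 2.55], [-1.08, 4.22], [0.17, 2.65], [-2.57, 2.57]. Speed limits (rad/s): [2.79, 2.79, 3.14, 3.14, 3.14, 3.14].

## Interface

Orientations are given as [roll, pitch, yaw] about the fixed x, y, z axes, in that order (R = Rz(yaw) Ry(pitch) Rx(roll)).
In Python, from bench import robot, viewer, ticket, readout gives the robot as it stands (robot), with the cameras (viewer), the job (ticket) and the readings (readout).
- The arm moves only by the tool nudge_tcp, called after "Emit:" by a JSON object that holds its "name" and its "arguments". Schema: {"type":"object","properties":{"deltas":{"type":"string"},"only":{"type":"string"},"quiet":{"type":"boolean"},"lines":{"type":"string"}},"required":["deltas"],"additionalProperties":false}. deltas is a string of 1 to 20 rows, parted by a bar, with the numbers parted by spaces; each row has 5 numbers: the finger opening in m, then dx, dy, dz in m, then a turn about the tool's z in rad; each row shifts and turns the commanded pose from where the row before left it, along the tool's axes as they then stand; what a row does not reach is not made up. A row lasts 1/12 s, in which the tool goes at most 0.0417 m and 0.125 rad, less where a joint would pass 70% of its speed; a pose out of reach is approached as far as the arm can. The fingers move at their own pace and stop on an object; the grip force is fixed at half the most. Time passes only in rows, so rows that do not move let the fingers close. The tool returns the time, the measured TCP pose, the force, the opening and the grip force at its end. only (a regular expression) keeps the lines of the reply that match it, lines (a string "A,B") keeps lines A to B, and quiet returns only ok. Input that does not fit is refused with a message, and nothing moves.
- readout.get_obs(): the state, without advancing time (a new reading comes with each control period).
- viewer.snapshot(name): name is "side" or "top"; returns a dict with "color" (400x640x3 uint8, blue, green, red), "fx", "fy", "cx", "cy" (pixels), "extrinsics" (4x4, takes a point from world to camera coordinates). Camera axes: x right, y down, z forward; pixel columns grow to the right and rows downward; lengths in m; the calibration is good to about 2 mm. A picture is of the moment at which its call begins. There is no depth.
- ticket.close_job(): hands the job in; it is judged then, once.
The state is a dict: "time": time; "joint_positions": joint angles; "qvel": joint speeds; "joint_torque": joint torques, N m; "tool_pos": TCP position; "ee_rot": TCP orientation; "wrist_force": force on the tool from outside, world axes, zero at the start; "wrist_torque": the same for the moment, N m; "width": finger opening in m; "finger_force": force on a finger pad.
Only numpy, scipy, OpenCV 4.12 (cv2) and the standard library are available. Lean on these libraries where they do the work, as an engineer would, in place of code of your own. Each camera call takes 0.05 s, during which the arm holds its last target. There are 200 camera calls.

## Task

The assortment on the sprung packing scale is too heavy: slide the big rectangular tin off the pan into the low tray, then slide tins from the feed board onto the pan until the dial's pointer comes to rest between the two prongs of the set mark. Slide the tins, do not lift them or knock them over; leave every tin standing flat on a deck of the scale (spare ones may stay on the feed board or go into the tray), and leave the shaker, the shot cup and everything else on the counter where it is.

Things in the scene. Friction and masses are not known exactly. Their poses are not given: they have to be found in the camera images.
- scale: the fixed packing scale; origin on the counter under the pan's centre, z up; its other parts are given in its frame, in mm. Three decks in a line along y: feed board (+y), sprung black pan, low tray (-y). Tins slide from board down onto pan and from pan down into tray, not back up. They stand in two lanes, x about -60 and +60. Free gaps of 3 mm between the decks
- feed_board (a point): centre of the wooden feed board's top, at (0, 196, 60) in the scale's frame. Board: y 102 to 290, x -125 to 125, with 10 high rails along x -122 and +122, open ends. Four tins stand on it, two in each lane one behind the other (y about 145 and 245), a shaker in the middle
- pan_top (a point): centre of the pan's top, at (0, 0, 60) in the scale's frame when empty; it sinks straight down under load. Pan: y -99 to 99, x -122 to 122, with 8 high lips along x -120 and +120, open ends. Two tins stand on it at the start, one in each lane (y about 0)
- tray_floor (a point): centre of the wooden low tray's floor, at (0, -191, 44) in the scale's frame. Tray: y -280 to -102, x -125 to 125, side rails 14 high along x -122 and +122, end rail 20 high at y -283; open towards the pan
- dial_centre (a point): centre of the white dial, at (220, 0, 78) in the scale's frame, facing up, on a fixed grey box x 135 to 305, y -85 to 85, 78 high; dial 160 diameter
- pan (a joint): how far the pan has sunk below its empty height, m; 0 to 0.0145; linear spring, 500 N/m, so 100 g sinks it about 2 mm; it settles in about 0.5 s
- pointer (a joint): angle of the dial's black pointer, rad, 0 with an empty pan, growing with load, clockwise from above; 200 rad per metre of pan travel (about 0.39 rad per 100 g), at most 2.9. At 0 it points to the scale's +y, at 1.57 to its +x
- setmark (a joint): angle of the dark steel two-pronged set mark (a fork open towards the centre) on the dial's rim, rad, same zero and sense as the pointer; it is set at the start between 0.85 and 1.35 and stays there; its prongs stand 0.14 rad either side of its middle
- pointer_tip (a point): point on the pointer, 66 mm from the dial's centre; its x axis runs outward along the pointer
- setmark_mid (a point): middle of the space between the set mark's prongs, 66 mm from the dial's centre; its x axis runs outward from the dial's centre
- square_tin: rectangular sealed metal tin, 76 (its x) by 90 (its y) by 50 high, about 440 g (within 6 %), far too heavy for the mark; starts on the pan; origin at the centre of its underside, z up
- mid_tin_a: round sealed metal tin, 62 diameter, 42 high, about 130 g (within 10 %); starts on the pan in the other lane; origin at the centre of its underside, z up
- mid_tin_b: round tin, 62 diameter, 42 high, about 130 g (within 10 %); starts on the feed board; origin at the centre of its underside, z up
- small_tin_a: round tin, 46 diameter, 38 high, about 60 g (within 10 %); starts on the feed board; origin at the centre of its underside, z up
- small_tin_b: round tin, 46 diameter, 38 high, about 60 g (within 10 %); starts on the feed board; origin at the centre of its underside, z up
- small_tin_c: round tin, 46 diameter, 38 high, about 60 g (within 10 %); starts on the feed board; origin at the centre of its underside, z up
- shaker: steel spice shaker, 30 diameter, 46 high, standing in the middle of the feed board between the four tins; leave alone; origin at the centre of its underside
- shot_glass: white ceramic shot cup, 40 diameter, 45 high, standing at the end of the low tray, in the middle; leave alone; origin at the centre of its underside
- mug: white mug, 80 diameter, 90 high, left of the scale; leave alone; origin at the centre of its underside
- milk_jug: steel milk pot with two side handles, 84 diameter, 100 high, right of the scale; leave alone; origin at the centre of its underside
- tamper: dark steel coffee tamper, 58 diameter, 88 high, right of the scale; leave alone; origin at the centre of its underside
- syrup: brown bottle, 60 diameter, 150 high, left of the scale; leave alone; origin at the centre of its underside

How it is judged:
By the outcome, as a careful person would: the job done as asked, in the order asked, and still so for the second after the job is handed in, with the robot touching nothing.
It also fails if it takes over 64 s, if anything falls off the work surface, if the arm or the gripper's body presses on something with over 40 N, if the wrist force passes 120 N, or if a joint passes its speed limit or range.

## Working session

There is one attempt and no reset: what is moved stays moved. The work goes in short steps, Python scripts to look and compute and a tool call to move; the robot and the scene stay as the last step left them, time stands still between calls to the robot, and variables do not carry over. Pictures are saved under pics/ and viewed, at most 10 in all, crops included, and the job is handed in when it is done.

```bash
ls; mkdir -p pics; python3 - <<'E'
from bench import robot, viewer, ticket, readout
import cv2,numpy as np
for n in("top","side"):
    s=viewer.snapshot(n);cv2.imwrite(f"pics/{n}0.png",s["color"]);print(n,s["fx"],s["fy"],s["cx"],s["cy"]);print(np.round(s["extrinsics"],4).tolist())
o=readout.get_obs();print(o["tool_pos"],o["ee_rot"],o["time"])
E
```

```text
bench.py
pics
top 381.44297917809615 381.44297917809615 313.7340773741149 197.3910544806553
[[0.0236, -0.9997, 0.0043, -0.0048], [-0.9883, -0.024, -0.1503, 0.5597], [0.1504, -0.0007, -0.9886, 1.2371], [0.0, 0.0, 0.0, 1.0]]
side 493.03066677946686 493.03066677946686 318.1766361809394 205.8286175539552
[[0.8972, -0.4416, 0.0085, -0.489], [-0.2784, -0.5805, -0.7652, 0.2346], [0.3428, 0.6842, -0.6437, 1.3606], [0.0, 0.0, 0.0, 1.0]]
[ 0.20172016 -0.51116673  0.20445364] [-3.13970631e+00 -1.61153678e-04  3.75770034e-01] 0.1
```

View pics/top0.png

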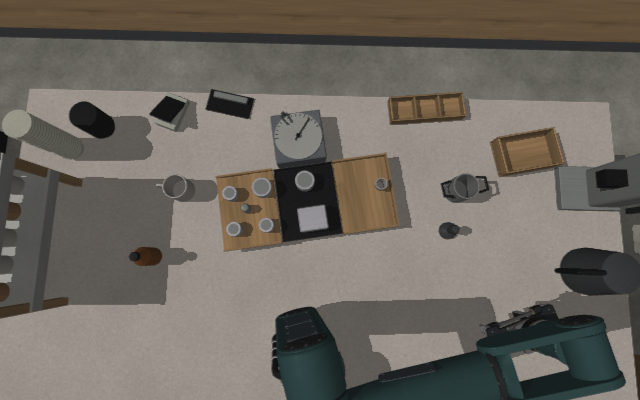

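View pics/side0.png

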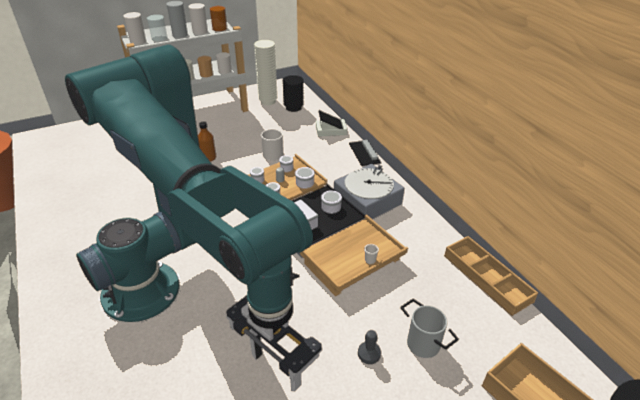

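The top view shows the scale with board left (~248,208), pan (~308,200), tray (~367,193), dial at (298,135), and the square tin in the near lane at (312,218). The side view is partly blocked by the arm. I'll zoom in on both.

```bash
python3 - <<'E'
import cv2
a=cv2.imread("pics/top0.png")[80:260,205:425];cv2.imwrite("pics/t1.png",cv2.resize(a,(792,648))[:600] if 0 else cv2.resize(a,None,fx=3.3,fy=3.3,interpolation=cv2.INTER_CUBIC))
a=cv2.imread("pics/side0.png")[140:300,230:430];cv2.imwrite("pics/s1.png",cv2.resize(a,None,fx=3.5,fy=3.5,interpolation=cv2.INTER_CUBIC))
E
```

```text
(no output)
```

View pics/t1.png

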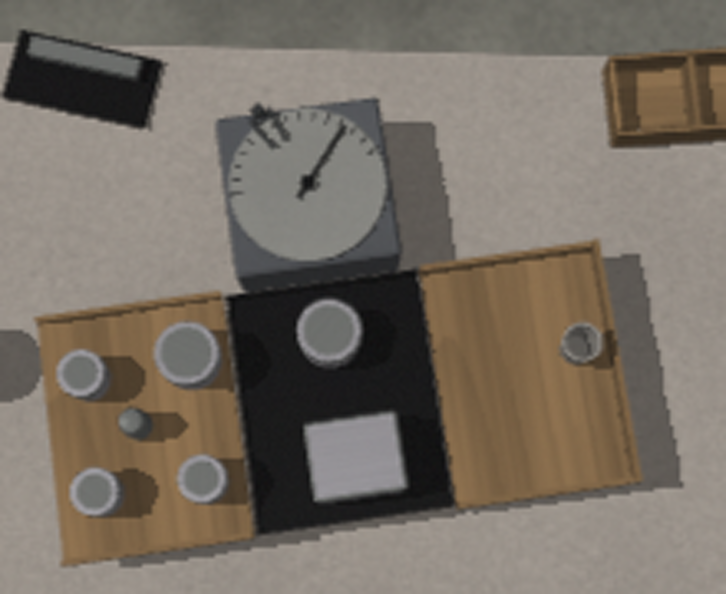

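View pics/s1.png

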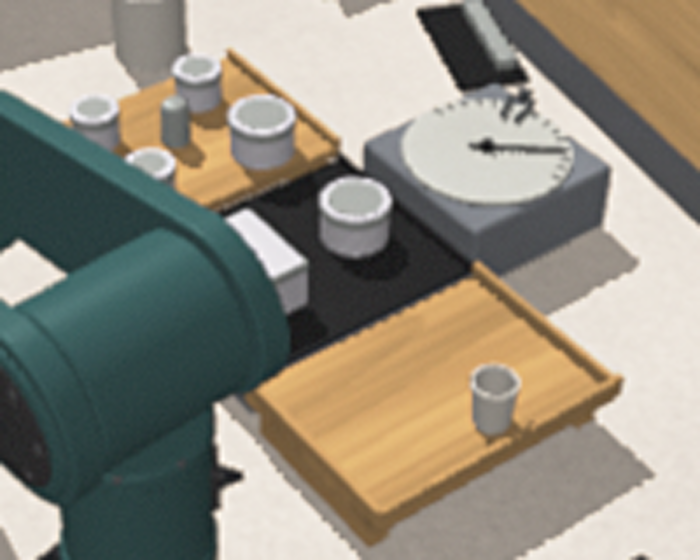

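```bash
cat > h.py <<'E'
import numpy as np
from scipy.optimize import least_squares
C={"top":(381.443,313.734,197.391,np.array([[0.0236,-0.9997,0.0043,-0.0048],[-0.9883,-0.024,-0.1503,0.5597],[0.1504,-0.0007,-0.9886,1.2371]])),
"side":(493.0307,318.1766,205.8286,np.array([[0.8972,-0.4416,0.0085,-0.489],[-0.2784,-0.5805,-0.7652,0.2346],[0.3428,0.6842,-0.6437,1.3606]]))}
def proj(n,p):
    f,cx,cy,E=C[n];c=E@np.append(p,1);return np.array([f*c[0]/c[2]+cx,f*c[1]/c[2]+cy])
def ray(n,uv,z):
    f,cx,cy,E=C[n];R,t=E[:,:3],E[:,3];d=R.T@np.array([(uv[0]-cx)/f,(uv[1]-cy)/f,1]);o=-R.T@t
    return o+d*(z-o[2])/d[2]
def tri(a,b): return least_squares(lambda p:np.r_[proj("top",p)-a,proj("side",p)-b],[.45,0,.1]).x
T=lambda u,v:((u+.5)/3.3-.5+205,(v+.5)/3.3-.5+80)
S=lambda u,v:((u+.5)/3.5-.5+230,(v+.5)/3.5-.5+140)
def w(sc,p):  # scale->world
    c,s=np.cos(sc[2]),np.sin(sc[2]);return np.array([sc[0]+c*p[0]-s*p[1],sc[1]+s*p[0]+c*p[1],p[2]])
def inv(sc,p):
    c,s=np.cos(sc[2]),np.sin(sc[2]);d=np.asarray(p)[:2]-sc[:2];return np.array([c*d[0]+s*d[1],-s*d[0]+c*d[1],*np.asarray(p)[2:]])
E
python3 - <<'E'
from h import *
pts=[("top",T(308,184),(.22,0,.08)),("side",S(487,146),(.22,0,.08)),
("top",T(598,241),(.125,-.286,.064)),("top",T(640,480),(-.125,-.286,.064)),("top",T(38,319),(.125,.29,.07)),("top",T(63,566),(-.125,.29,.065)),
("side",S(620,378),(.125,-.286,.064)),("side",S(230,52),(.125,.29,.07)),("top",T(378,99),(.305,-.085,.078)),("top",T(217,120),(.305,.085,.078))]
f=lambda s:np.concatenate([proj(n,w(s,p))-uv for n,uv,p in pts])
r=least_squares(f,[.45,0,.1],loss="soft_l1");sc=r.x;print("scale",sc,np.round(f(sc).reshape(-1,2),1).tolist())
for n,a,b in[("dial",(308,184),(487,146)),("mid_a",(329,333),(356,203)),("mid_b",(187,354),(262,118)),("small+",(82,374),(196,72)),("small-near",(95,492),(95,112)),("small-pan",(202,479),(150,163)),("sqc",(395,411),(245,215)),("sqc2",(407,490),(306,265)),("shot",(581,341),(495,385)),("shaker",(131,420),(175,104))]:
    p=tri(T(*a),S(*b));print(n,p.round(3),"scale",(inv(sc,p)*1000).round())
for n,a,z in[("mid_a",(329,333),.091),("mid_b",(187,354),.102),("s1",(82,374),.098),("s2",(95,492),.098),("s3",(202,479),.098),("sq",(355.5,457),.099),("shot",(581,341),.089),("shaker",(131,420),.106),("tip",(345,123),.08),("mark",(270,125),.08),("p1",(259,114),.09),("p2",(272,141),.08),("p3",(287,134),.08)]:
    p=ray("top",T(*a),z);q=inv(sc,p);print(n,p.round(3),(q*1000).round(),"ang",round(np.arctan2(q[0]-.22,q[1]),3))
q=[inv(sc,ray("top",T(*a),.099)) for a in((304,424),(395,411),(407,490),(315,503))];print((np.array(q)*1000).round())
E
```

```text
scale [0.54377238 0.02979904 0.16733629] [[-0.1, 0.3], [-0.3, 1.0], [0.4, -0.1], [0.8, 1.1], [-1.2, -0.2], [-0.2, 0.6], [0.8, 0.6], [-0.2, -1.0], [0.2, -1.2], [-1.0, -0.7]]
dial [0.761 0.066 0.084] scale [220.  -1.  84.]
mid_a [0.609 0.04  0.088] scale [66. -1. 88.]
mid_b [0.581 0.178 0.099] scale [ 62. 140.  99.]
small+ [0.559 0.28  0.094] scale [ 57. 244.  94.]
small-near [0.445 0.261 0.094] scale [-58. 244.  94.]
small-pan [0.46  0.158 0.101] scale [-61. 140. 101.]
sqc [ 0.499 -0.016  0.159] scale [-51. -38. 159.]
sqc2 [ 0.484 -0.049  0.126] scale [-72. -68. 126.]
shot [ 0.606 -0.209  0.085] scale [  21. -245.   85.]
shaker [0.515 0.228 0.103] scale [  4. 201. 103.]
mid_a [0.607 0.04  0.091] [64. -0. 91.] ang -1.571
mid_b [0.58  0.178 0.102] [ 61. 140. 102.] ang -0.851
s1 [0.559 0.279 0.098] [ 56. 243.  98.] ang -0.592
s2 [0.445 0.26  0.098] [-59. 244.  98.] ang -0.853
s3 [0.46  0.158 0.098] [-62. 141.  98.] ang -1.107
sq [0.484 0.011 0.099] [-62.  -8.  99.] ang -1.6
shot [ 0.605 -0.208  0.089] [  21. -245.   89.] ang -2.459
shaker [0.514 0.228 0.106] [  4. 200. 106.] ang -0.824
tip [0.827 0.03  0.08 ] [279. -47.  80.] ang 2.236
mark [0.823 0.107 0.08 ] [288.  29.  80.] ang 1.165
p1 [0.831 0.117 0.09 ] [297.  39.  90.] ang 1.109
p2 [0.806 0.104 0.08 ] [271.  29.  80.] ang 1.047
p3 [0.814 0.089 0.08 ] [276.  13.  80.] ang 1.337
[[ -23.   36.   99.]
 [ -23.  -52.   99.]
 [-100.  -53.   99.]
 [-100.   36.   99.]]
```

The scale pose is (0.544, 0.030, yaw 0.167). The set mark is at about 1.19 rad, so roughly 303 g. The pointer reads 2.24, which matches about 570 g. Mid_a + mid_b + one small (about 320 g) should fit, and all the tins needed stand at the front. I'll push with the fingers partly open along the scale's −y, starting by turning the tool so its x axis is the scale's +y.

Emit:
{"name": "nudge_tcp", "arguments": {"deltas": "0.055 0 0 0 -0.124 | 0.055 0 0 0 -0.124 | 0.055 0 0 0 -0.124 | 0.055 0 0 0 -0.124 | 0.055 0 0 0 -0.124 | 0.055 0 0 0 -0.124 | 0.055 0 0 0 -0.124 | 0.055 0 0 0 -0.124 | 0.055 0 0 0 -0.124 | 0.055 0 0 0 -0.124 | 0.055 0 0 0 -0.122 | 0.055 0 0 0 0"}}

```text
time: 1.1
tool_pos: [0.2017, -0.5113, 0.2048]
ee_rot: [-3.141, -0.001, 1.74]
wrist_force: [1.3, 0.2, 0.3]
width: 0.0551
finger_force: 0.0
```

```bash
cat > go.py <<'E'
import sys
from h import *
from bench import robot, viewer, ticket, readout
sc=np.array([0.54377,0.0298,0.16734])
o=readout.get_obs();q=inv(sc,o["tool_pos"])*1000
t=np.array([float(v) for v in sys.argv[1:4]])
d=t-q;yaw=o["ee_rot"][2];print("t",o["time"],"at",q.round(1),"rpy",o["ee_rot"],"tool d mm",(d*[1,1,-1])[[1,0,2]].round(1),"turn",round(yaw-1.738,3))
E
python3 go.py -62 66 150
```

```text
t 1.1 at [-427.4 -476.6  204.8] rpy [-3.14141409e+00 -1.19357198e-03  1.73970937e+00] tool d mm [542.6 365.4  54.8] turn 0.002
```

Emit:
{"name": "nudge_tcp", "arguments": {"deltas": "0.055 0.032 0.0215 0 0 | 0.055 0.032 0.0215 0 0 | 0.055 0.032 0.0215 0 0 | 0.055 0.032 0.0215 0 0 | 0.055 0.032 0.0215 0 0 | 0.055 0.032 0.0215 0 0 | 0.055 0.032 0.0215 0 0 | 0.055 0.032 0.0215 0 0 | 0.055 0.032 0.0215 0 0 | 0.055 0.032 0.0215 0 0 | 0.055 0.032 0.0215 0 0 | 0.055 0.032 0.0215 0 0 | 0.055 0.032 0.0215 0 0 | 0.055 0.032 0.0215 0 0 | 0.055 0.032 0.0215 0 0 | 0.055 0.032 0.0215 0 0 | 0.055 0.032 0.0215 0 0 | 0.055 0 0 0.027 0 | 0.055 0 0 0.027 0 | 0.055 0 0 0 0"}}

```text
time: 2.77
tool_pos: [0.4681, 0.0862, 0.1453]
ee_rot: [-3.13, -0.001, 1.737]
wrist_force: [-1.0, -0.6, -1.4]
width: 0.0549
finger_force: 0.0
```

```bash
python3 go.py -62 66 68
```

```text
t 2.7667 at [-65.2  68.2 145.3] rpy [-3.12970323e+00 -9.95386877e-04  1.73688731e+00] tool d mm [-2.2  3.2 77.3] turn -0.001
```

Emit:
{"name": "nudge_tcp", "arguments": {"deltas": "0.055 0 0.003 0.018 0 | 0.055 0 0 0.02 0 | 0.055 0 0 0.02 0 | 0.055 0 0 0.014 0 | 0.055 0 0 0 0 | 0.055 0 0 0 0"}}

```text
time: 3.27
tool_pos: [0.4747, 0.0856, 0.0799]
ee_rot: [-3.141, -0.0, 1.736]
wrist_force: [0.4, 0.2, -0.2]
width: 0.055
finger_force: 0.0
```

```bash
python3 go.py -62 -112 68
```

```text
t 3.2667 at [-58.8  66.6  79.9] rpy [-3.14089124e+00 -2.31983011e-05  1.73559666e+00] tool d mm [-178.6   -3.2   11.9] turn -0.002
```

Emit:
{"name": "nudge_tcp", "arguments": {"deltas": "0.055 0 -0.003 0.01 0 | 0.055 -0.01 0 0 0 | 0.055 -0.01 0 0 0 | 0.055 -0.009 0 0 0 | 0.055 -0.009 0 0 0 | 0.055 -0.009 0 0 0 | 0.055 -0.009 0 0 0 | 0.055 -0.009 0 0 0 | 0.055 -0.009 0 0 0 | 0.055 -0.009 0 0 0 | 0.055 -0.009 0 0 0 | 0.055 -0.009 0 0 0 | 0.055 -0.009 0 0 0 | 0.055 0 0 0 0"}}

```text
time: 4.43
tool_pos: [0.4906, -0.0254, 0.0696]
ee_rot: [3.142, 0.003, 1.736]
wrist_force: [-0.1, -0.8, -0.6]
width: 0.0547
finger_force: 0.0
```

```bash
python3 go.py -62 -112 70
python3 - <<'E'
from bench import robot, viewer, ticket, readout
import cv2
o=cv2.resize(viewer.snapshot("side")["color"][140:300,230:430],None,fx=2,fy=2)
t=cv2.resize(viewer.snapshot("top")["color"][100:260,205:405],None,fx=2,fy=2)
cv2.imwrite("pics/m1.png",cv2.hconcat([o,t]))
E
```

```text
t 4.4333 at [-61.6 -45.5  69.6] rpy [3.14155216e+00 2.68342591e-03 1.73611184e+00] tool d mm [-66.5  -0.4  -0.4] turn -0.002
```

View pics/m1.png

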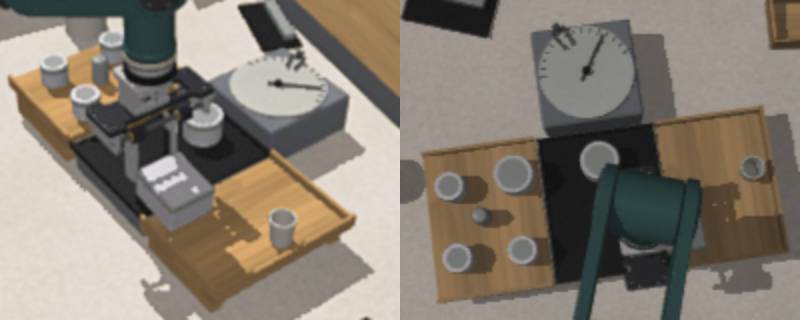

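The tin straddles the pan/tray edge squarely, with mid_a undisturbed (tin front at about (205,205) in the side half). I'll carry on pushing, then lift away.

Emit:
{"name": "nudge_tcp", "arguments": {"deltas": "0.055 -0.009 0 0 0 | 0.055 -0.009 0 0 0 | 0.055 -0.009 0 0 0 | 0.055 -0.009 0 0 0 | 0.055 -0.009 0 0 0 | 0.055 -0.009 0 0 0 | 0.055 -0.009 0 0 0 | 0.055 -0.007 0 0 0 | 0.055 0 0 0 0 | 0.055 0.01 0 0 0 | 0.055 0.02 0 -0.01 0 | 0.055 0 0 -0.03 0 | 0.055 0 0 -0.03 0 | 0.055 0.035 0 0 0 | 0.055 0.04 0 0 0 | 0.055 0.04 0 0 0 | 0.055 0 0 0 0"}}

```text
time: 5.95
tool_pos: [0.4764, 0.0573, 0.1403]
ee_rot: [3.14, -0.003, 1.745]
wrist_force: [-0.0, 0.1, -1.2]
width: 0.0548
finger_force: 0.0
```

```bash
python3 go.py 61 196 142
python3 - <<'E'
from bench import robot, viewer, ticket, readout
import cv2
o=cv2.resize(viewer.snapshot("side")["color"][140:300,230:430],None,fx=2,fy=2)
t=cv2.resize(viewer.snapshot("top")["color"][100:260,205:405],None,fx=2,fy=2)
cv2.imwrite("pics/m2.png",cv2.hconcat([o,t]))
E
```

```text
t 5.95 at [-61.8  38.3 140.3] rpy [ 3.13970150e+00 -2.88187117e-03  1.74536843e+00] tool d mm [157.7 122.8  -1.7] turn 0.007
```

View pics/m2.png

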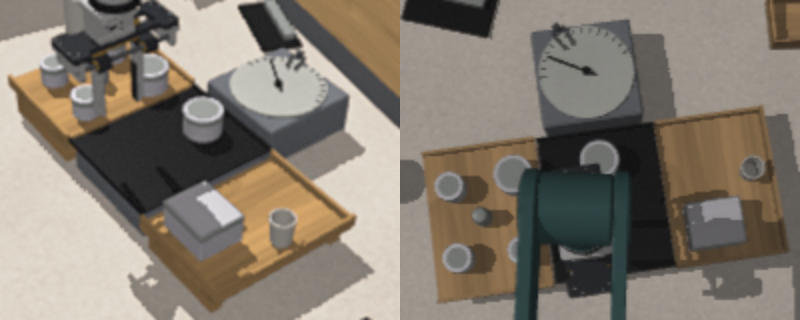

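The square tin stands flat in the tray clear of the pan, and the pointer has dropped to about 0.52 rad (mid_a ≈ 131 g). Next I go behind mid_b.

Emit:
{"name": "nudge_tcp", "arguments": {"deltas": "0.03 0.0263 0.0205 0 0 | 0.03 0.0263 0.0205 0 0 | 0.03 0.0263 0.0205 0 0 | 0.03 0.0263 0.0205 0 0 | 0.03 0.0263 0.0205 0 0 | 0.03 0.0263 0.0205 0 0 | 0.03 0 0 0 0.007 | 0.03 0 0 0 0 | 0.03 0 0 0 0"}}

```text
time: 6.8
tool_pos: [0.5728, 0.2256, 0.139]
ee_rot: [-3.141, 0.001, 1.73]
wrist_force: [0.4, -0.6, 0.5]
width: 0.0301
finger_force: 0.0
```

```bash
python3 go.py 61 196 69
```

```text
t 6.8 at [ 61.2 188.2 139. ] rpy [-3.14064730e+00  1.36744461e-03  1.72967190e+00] tool d mm [ 7.8 -0.2 70. ] turn -0.008
```

Emit:
{"name": "nudge_tcp", "arguments": {"deltas": "0.03 0.007 0 0 -0.008 | 0.03 0 0 0.018 0 | 0.03 0 0 0.018 0 | 0.03 0 0 0.018 0 | 0.03 0 0 0.008 0 | 0.03 0 0 0.008 0 | 0.03 0 0 0 0 | 0.03 0 0 0 0"}}

```text
time: 7.47
tool_pos: [0.5718, 0.2337, 0.07]
ee_rot: [3.141, 0.0, 1.738]
wrist_force: [1.2, -0.1, -0.4]
width: 0.0297
finger_force: 0.0
```

```bash
python3 go.py 61 90 69
```

```text
t 7.4667 at [ 61.6 196.3  70. ] rpy [3.14104094e+00 4.44370579e-05 1.73830219e+00] tool d mm [-106.3   -0.6    1. ] turn 0.0
```

Emit:
{"name": "nudge_tcp", "arguments": {"deltas": "0.03 -0.008 0 0 0 | 0.03 -0.008 0 0 0 | 0.03 -0.008 0 0 0 | 0.03 -0.008 0 0 0 | 0.03 -0.008 0 0 0 | 0.03 -0.008 0 0 0 | 0.03 -0.008 0 0 0 | 0.03 -0.008 0 0 0 | 0.03 -0.008 0 0 0 | 0.03 -0.007 0 0 0 | 0.03 -0.007 0 0 0 | 0.03 -0.007 0 0 0 | 0.03 -0.006 0 0 0 | 0.03 -0.006 0 0 0 | 0.03 0 0 0 0 | 0.03 0 0 0 0"}}

```text
time: 8.8
tool_pos: [0.5892, 0.1297, 0.0692]
ee_rot: [-3.141, 0.001, 1.738]
wrist_force: [0.5, 0.3, -0.5]
width: 0.0298
finger_force: 0.0
```

```bash
python3 go.py 61 91 69
```

```text
t 8.8 at [61.5 91.  69.2] rpy [-3.14123943e+00  7.05757682e-04  1.73806976e+00] tool d mm [ 0.  -0.5  0.2] turn 0.0
```

Emit:
{"name": "nudge_tcp", "arguments": {"deltas": "0.03 0.012 0 0 0 | 0.03 0.012 0 -0.02 0 | 0.03 0 0 -0.03 0 | 0.03 0 0 -0.03 0 | 0.03 0.025 -0.02 0 0 | 0.03 0.025 -0.025 0 0 | 0.03 0.025 -0.025 0 0 | 0.03 0 -0.027 0 0 | 0.03 0 -0.027 0 0 | 0.03 0 0 0 0 | 0.03 0 0 0 0"}}

```text
time: 9.72
tool_pos: [0.4493, 0.2083, 0.1499]
ee_rot: [3.14, -0.0, 1.741]
wrist_force: [0.7, 0.6, 0.1]
width: 0.03
finger_force: 0.0
```

```bash
python3 go.py -62 192 69
python3 - <<'E'
from bench import robot, viewer, ticket, readout
import cv2
o=cv2.resize(viewer.snapshot("side")["color"][140:300,230:430],None,fx=2,fy=2)
s=viewer.snapshot("top")["color"];cv2.imwrite("pics/topm3.png",s)
t=cv2.resize(s[100:260,205:405],None,fx=2,fy=2)
cv2.imwrite("pics/m3.png",cv2.hconcat([o,t]))
E
```

```text
t 9.7167 at [-63.4 191.8 149.9] rpy [ 3.14019820e+00 -1.74553720e-04  1.74075515e+00] tool d mm [ 0.2  1.4 80.9] turn 0.003
```

View pics/m3.png

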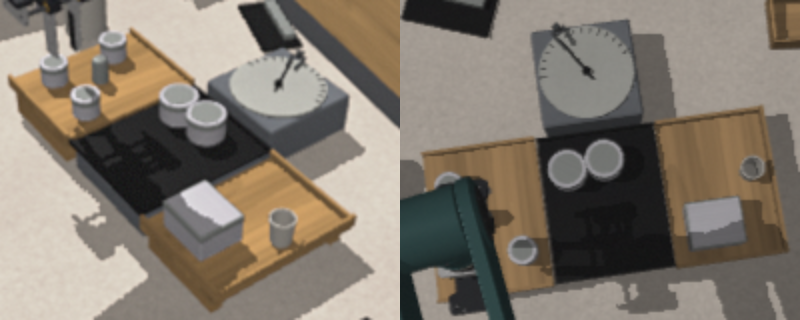

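Both mid tins stand on the pan, touching, and the pointer is just below the fork. I'll measure the dial angle numerically.

```bash
cat > dial.py <<'E'
import sys,cv2
from h import *
sc=np.array([0.54377,0.0298,0.16734])
def ang(im):
    g=cv2.cvtColor(im,cv2.COLOR_BGR2GRAY).astype(np.float32);res=[]
    c=proj("top",w(sc,(.22,0,.08)))
    for r0,r1 in((.018,.05),(.058,.07)):
        A=np.arange(-.1,3,.01);v=[np.mean([cv2.getRectSubPix(g,(1,1),tuple(map(float,proj("top",w(sc,(.22+r*np.sin(a),r*np.cos(a),.082))))))[0,0] for r in np.linspace(r0,r1,12)]) for a in A]
        v=np.median(v)-np.array(v);res.append((A,v))
    A,v=res[0];k=abs(A-A[v.argmax()])<.15;u=np.clip(v,0,None)*k;p=(A*u).sum()/u.sum()
    A,v=res[1];f=[round(float(A[i]),2) for i in range(1,len(A)-1) if v[i]>25 and v[i]>=v[i-1] and v[i]>v[i+1]]
    return round(float(p),3),f
if __name__=="__main__":
    for n in sys.argv[1:]:
        if n=="now":
            from bench import robot, viewer, ticket, readout
            im=viewer.snapshot("top")["color"];cv2.imwrite("pics/now.png",im)
        else: im=cv2.imread(n)
        print(n,ang(im))
E
python3 dial.py pics/top0.png pics/topm3.png
```

```text
pics/top0.png (2.244, [1.0, 1.27, 2.25])
pics/topm3.png (1.051, [1.02, 1.27])
```

```bash
python3 - <<'E'
import cv2
from dial import *
from bench import robot, viewer, ticket, readout
a=cv2.imread("pics/top0.png")[106:152,274:324];b=cv2.imread("pics/topm3.png")[106:152,274:324]
s=viewer.snapshot("side")["color"];cv2.imwrite("pics/sidem3.png",s)
c=s[160:206,340:400]
R=lambda x:cv2.resize(x,(390,299),interpolation=cv2.INTER_CUBIC)
d=cv2.imread("pics/side0.png")[160:206,340:400]
cv2.imwrite("pics/d.png",cv2.vconcat([cv2.hconcat([R(a),R(b)]),cv2.hconcat([R(d),R(c)])]))
g=[cv2.cvtColor(cv2.imread(f"pics/{n}.png"),cv2.COLOR_BGR2GRAY).astype(np.float32) for n in("top0","topm3","side0","sidem3")]
A=np.arange(.85,1.5,.03);print("A     ",A.round(2).tolist())
for z in(.08,.086):
 for r in(.054,.058,.062,.066,.070):
  for i,n in((0,"top"),(2,"side")):
   print(z,r,n,[int(cv2.getRectSubPix(g[i],(1,1),tuple(map(float,proj(n,w(sc,(.22+r*np.sin(t),r*np.cos(t),z))))))[0,0]) for t in A])
for r in(.02,.03,.04,.05):
   B=np.arange(.7,1.5,.01)
   for i,n in((1,"top"),(3,"side")):
    v=np.array([cv2.getRectSubPix(g[i],(1,1),tuple(map(float,proj(n,w(sc,(.22+r*np.sin(t),r*np.cos(t),.082))))))[0,0] for t in B]);u=np.clip(np.median(v)-15-v,0,None);print(r,n,(B*u).sum()/u.sum())
E
```

```text
A      [0.85, 0.88, 0.91, 0.94, 0.97, 1.0, 1.03, 1.06, 1.09, 1.12, 1.15, 1.18, 1.21, 1.24, 1.27, 1.3, 1.33, 1.36, 1.39, 1.42, 1.45, 1.48]
0.08 0.054 top [130, 130, 122, 104, 83, 73, 76, 82, 97, 117, 122, 116, 104, 89, 77, 78, 81, 95, 113, 122, 127, 129]
0.08 0.054 side [215, 209, 201, 181, 156, 141, 135, 140, 168, 193, 194, 191, 166, 142, 136, 142, 147, 174, 196, 209, 213, 215]
0.08 0.058 top [131, 129, 119, 101, 81, 69, 67, 83, 106, 123, 129, 126, 104, 80, 73, 72, 77, 81, 102, 122, 127, 130]
0.08 0.058 side [214, 201, 187, 146, 113, 109, 108, 140, 171, 185, 195, 156, 114, 100, 98, 122, 155, 185, 204, 217, 217, 215]
0.08 0.062 top [131, 130, 125, 114, 87, 70, 74, 97, 118, 131, 131, 123, 109, 85, 68, 73, 80, 101, 122, 128, 131, 131]
0.08 0.062 side [208, 198, 168, 118, 95, 91, 121, 157, 180, 198, 169, 129, 98, 81, 101, 129, 165, 197, 211, 215, 216, 215]
0.08 0.066 top [131, 131, 126, 111, 84, 68, 90, 118, 125, 131, 131, 132, 111, 80, 72, 75, 99, 122, 129, 132, 131, 132]
0.08 0.066 side [203, 203, 166, 125, 102, 101, 129, 160, 190, 192, 177, 135, 99, 90, 97, 134, 172, 194, 211, 212, 20
[... 981 characters left out ...]
66 top [131, 130, 120, 95, 72, 65, 90, 115, 127, 130, 131, 121, 93, 69, 68, 77, 101, 124, 129, 132, 131, 132]
0.086 0.066 side [193, 213, 194, 164, 118, 97, 93, 129, 165, 193, 211, 201, 179, 140, 108, 94, 98, 121, 144, 154, 159, 174]
0.086 0.07 top [132, 131, 122, 96, 71, 66, 88, 116, 128, 128, 110, 92, 74, 62, 64, 80, 102, 106, 106, 120, 128, 133]
0.086 0.07 side [188, 199, 187, 153, 113, 94, 100, 130, 162, 195, 205, 195, 169, 134, 98, 91, 101, 122, 133, 149, 168, 187]
0.02 top 1.0748397229651065
0.02 side 1.0392268531330082
0.03 top 1.0350626625274988
0.03 side 1.0240435685506881
0.04 top 1.0510202447778731
0.04 side 1.027605320249254
0.05 top 1.057094839257867
0.05 side 1.0620142784608149
```

View pics/d.png

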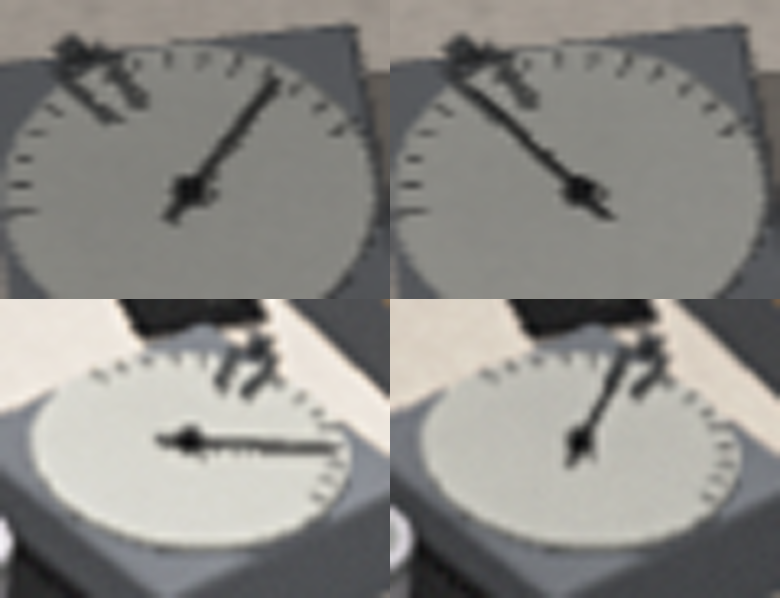

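The prongs sit at 1.005 and 1.285 (middle 1.145). The pointer with both mid tins is at about 1.045, too near the lower prong. Now I push s3 (near lane) well onto the pan and read its weight before deciding on the final set.

Emit:
{"name": "nudge_tcp", "arguments": {"deltas": "0.03 0 0.001 0.02 0 | 0.03 0 0 0.02 0 | 0.03 0 0 0.02 0 | 0.03 0 0 0.012 0 | 0.03 0 0 0.008 0 | 0.03 0 0 0 0 | 0.03 0 0 0 0"}}

```text
time: 10.45
tool_pos: [0.4518, 0.2075, 0.0696]
ee_rot: [-3.142, 0.0, 1.738]
wrist_force: [0.0, -0.0, 0.6]
width: 0.03
finger_force: 0.0
```

```bash
python3 go.py -62 45 70; python3 - <<'E'
import cv2
from dial import *
im=cv2.imread("pics/m2.png")[:,400:];im2=np.full((400,640,3),120,np.uint8);im2[100:260,205:405]=cv2.resize(im,(200,160),interpolation=cv2.INTER_AREA);print("a alone",ang(im2))
E
```

```text
t 10.45 at [-61.  190.6  69.6] rpy [-3.14153522e+00  8.75691699e-05  1.73847197e+00] tool d mm [-145.6   -1.    -0.4] turn 0.0
a alone (0.557, [0.54, 1.0, 1.27])
```

Emit:
{"name": "nudge_tcp", "arguments": {"deltas": "0.03 -0.008 0 0 0 | 0.03 -0.008 0 0 0 | 0.03 -0.008 0 0 0 | 0.03 -0.008 0 0 0 | 0.03 -0.008 0 0 0 | 0.03 -0.008 0 0 0 | 0.03 -0.008 0 0 0 | 0.03 -0.008 0 0 0 | 0.03 -0.008 0 0 0 | 0.03 -0.008 0 0 0 | 0.03 -0.008 0 0 0 | 0.03 -0.008 0 0 0 | 0.03 -0.008 0 0 0 | 0.03 -0.008 0 0 0 | 0.03 -0.008 0 0 0 | 0.03 -0.008 0 0 0 | 0.03 -0.008 0 0 0 | 0.03 -0.006 0 0 0 | 0.03 -0.004 0 0 0 | 0.03 0 0 0 0"}}

```text
time: 12.12
tool_pos: [0.4759, 0.0628, 0.0695]
ee_rot: [3.142, 0.0, 1.738]
wrist_force: [0.0, 0.5, -0.2]
width: 0.0298
finger_force: 0.2
```

Emit:
{"name": "nudge_tcp", "arguments": {"deltas": "0.03 0.012 0 0 0 | 0.03 0.012 0 -0.02 0 | 0.03 0 0 -0.03 0 | 0.03 0 0 -0.03 0 | 0.03 0.04 0 0 0 | 0.03 0.04 0 0 0 | 0.03 0.04 0 0 0 | 0.03 0.04 0 0 0 | 0.03 0.04 0 0 0 | 0.03 0.02 0 0 0 | 0.03 0 0 0 0 | 0.03 0 0 0 0"}}

```text
time: 13.12
tool_pos: [0.4339, 0.3057, 0.1492]
ee_rot: [-3.141, 0.001, 1.742]
wrist_force: [-0.3, -0.1, 0.0]
width: 0.0299
finger_force: 0.0
```

```bash
python3 go.py -59 293 70; python3 dial.py now
```

```text
t 13.1167 at [-62.4 290.3 149.2] rpy [-3.14102643e+00  6.07569008e-04  1.74243682e+00] tool d mm [ 2.7  3.4 79.2] turn 0.004
now (1.279, [1.0, 1.27])
```

Emit:
{"name": "nudge_tcp", "arguments": {"deltas": "0.03 0.002 0.003 0.02 0.004 | 0.03 0 0 0.02 0 | 0.03 0 0 0.02 0 | 0.03 0 0 0.012 0 | 0.03 0 0 0.007 0 | 0.03 0 0 0 0 | 0.03 0 0 0 0"}}

```text
time: 13.75
tool_pos: [0.438, 0.3062, 0.0709]
ee_rot: [3.141, -0.0, 1.734]
wrist_force: [1.0, -0.0, 0.8]
width: 0.0298
finger_force: 0.0
```

```bash
python3 go.py -60 87 70
```

```text
t 13.75 at [-58.3 290.2  70.9] rpy [ 3.14114692e+00 -1.57634316e-05  1.73388354e+00] tool d mm [-203.2   -1.7    0.9] turn -0.004
```

Emit:
{"name": "nudge_tcp", "arguments": {"deltas": "0.03 -0.01 -0.001 0.001 -0.004 | 0.03 -0.009 0 0 0 | 0.03 -0.009 0 0 0 | 0.03 -0.009 0 0 0 | 0.03 -0.009 0 0 0 | 0.03 -0.009 0 0 0 | 0.03 -0.009 0 0 0 | 0.03 -0.009 0 0 0 | 0.03 -0.009 0 0 0 | 0.03 -0.009 0 0 0 | 0.03 -0.009 0 0 0 | 0.03 -0.009 0 0 0 | 0.03 -0.009 0 0 0 | 0.03 -0.009 0 0 0 | 0.03 -0.009 0 0 0"}}

```text
time: 15.0
tool_pos: [0.4594, 0.1715, 0.0695]
ee_rot: [-3.142, -0.0, 1.739]
wrist_force: [-0.7, 2.4, 4.0]
width: 0.0302
finger_force: 1.8
```

Emit:
{"name": "nudge_tcp", "arguments": {"deltas": "0.03 -0.008 0 0 0 | 0.03 -0.008 0 0 0 | 0.03 -0.008 0 0 0 | 0.03 -0.008 0 0 0 | 0.03 -0.008 0 0 0 | 0.03 -0.008 0 0 0 | 0.03 -0.008 0 0 0 | 0.03 -0.006 0 0 0 | 0.03 -0.004 0 0 0 | 0.03 0 0 0 0 | 0.03 0.012 0 0 0 | 0.03 0.012 0 -0.02 0 | 0.03 0 0 -0.03 0 | 0.03 0 0 -0.03 0 | 0.03 0 0 0 0 | 0.03 0 0 0 0 | 0.03 0 0 0 0 | 0.03 0 0 0 0"}}

```text
time: 16.5
tool_pos: [0.4652, 0.1312, 0.1477]
ee_rot: [-3.138, -0.0, 1.739]
wrist_force: [0.3, -0.6, 0.5]
width: 0.0303
finger_force: 0.0
```

```bash
python3 go.py 64 30 75; python3 dial.py now; python3 - <<'E'
import cv2
a=cv2.imread("pics/now.png")[80:260,205:425];cv2.imwrite("pics/n1.png",cv2.resize(a,None,fx=3.3,fy=3.3,interpolation=cv2.INTER_CUBIC))
E
```

```text
t 16.5 at [-60.6 113.1 147.7] rpy [-3.13842589e+00 -6.47739846e-05  1.73937651e+00] tool d mm [-83.1 124.6  72.7] turn 0.001
now (1.493, [1.0, 1.27, 1.48])
```

View pics/n1.png

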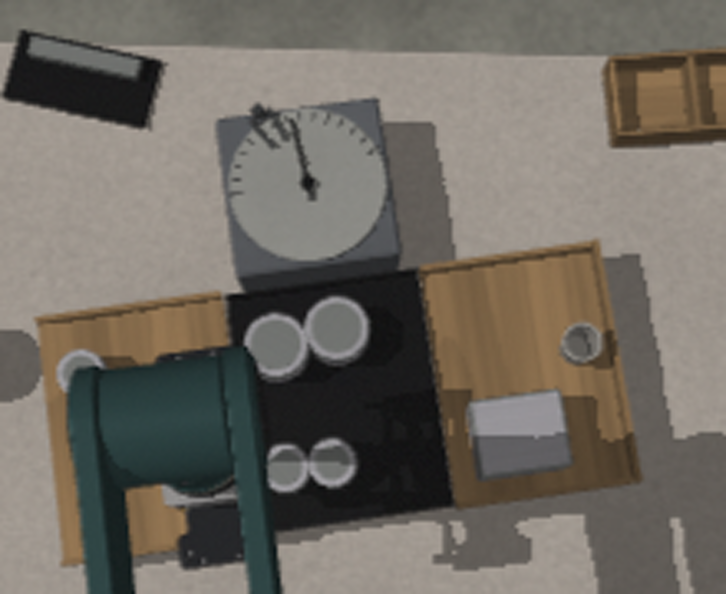

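The pan holds a (337,329), b (276,346) and two smalls (333,462), (287,468), and the pointer is at 1.49. Swapping mid_a for the last small should give about 1.18, near the mark's middle. Locate a and b so the fingers can go in behind a.

```bash
python3 - <<'E'
from h import *
sc=np.array([0.54377,0.0298,0.16734])
for n,a,z in[("a",(337,329),.094),("b",(276,346),.094),("s3",(333,462),.090),("s2",(287,468),.090)]:print(n,(inv(sc,ray("top",T(*a),z))*1000).round(1))
E
```

```text
a [66.1 -8.3 94. ]
b [57.8 53.2 94. ]
s3 [-62.6  13.9  90. ]
s2 [-62.   58.8  90. ]
```

Emit:
{"name": "nudge_tcp", "arguments": {"deltas": "0.054 -0.025 0.025 0 0 | 0.054 -0.025 0.025 0 0 | 0.054 -0.02 0.025 0 0 | 0.054 -0.013 0.025 0 0 | 0.054 0 0.0245 0 0 | 0.054 0 0 0 0 | 0.054 0 0 0 0 | 0.054 0 0 0 0"}}

```text
time: 17.22
tool_pos: [0.6018, 0.0701, 0.1481]
ee_rot: [-3.138, -0.0, 1.739]
wrist_force: [0.1, 0.2, 0.1]
width: 0.054
finger_force: 0.0
```

```bash
python3 go.py 66 23 75
```

```text
t 17.2167 at [ 63.9  30.1 148.1] rpy [-3.13848717e+00 -4.27356143e-04  1.73898731e+00] tool d mm [-7.1  2.1 73.1] turn 0.001
```

Emit:
{"name": "nudge_tcp", "arguments": {"deltas": "0.054 -0.0076 -0.002 0 0 | 0.054 0 0 0 -0.067 | 0.054 0 0 0 -0.067 | 0.054 0 0 0.015 0 | 0.054 0 0 0.015 0 | 0.054 0 0 0 0 | 0.054 0 0 0 0 | 0.054 0 0 0 0"}}

```text
time: 17.88
tool_pos: [0.6021, 0.062, 0.1205]
ee_rot: [3.141, 0.001, 1.873]
wrist_force: [-0.6, -0.2, 0.8]
width: 0.0543
finger_force: 0.0
```

```bash
python3 go.py 62 22.5 72
```

```text
t 17.8833 at [ 62.9  22.  120.5] rpy [3.14054614e+00 5.70121416e-04 1.87289608e+00] tool d mm [ 0.5 -0.9 48.5] turn 0.135
```

Emit:
{"name": "nudge_tcp", "arguments": {"deltas": "0.054 0 0 0.012 0 | 0.054 0 0 0.012 0 | 0.054 0 0 0.012 0 | 0.054 0 0 0.01 0 | 0.054 0 0 0 0 | 0.054 0 0 0 0"}}

```text
time: 18.38
tool_pos: [0.6012, 0.0621, 0.0717]
ee_rot: [-3.139, -0.001, 1.873]
wrist_force: [-0.3, -0.0, -0.8]
width: 0.0536
finger_force: 0.0
```

```bash
python3 go.py 62 -112 72
```

```text
t 18.3833 at [62.  22.3 71.7] rpy [-3.13850706e+00 -8.52962975e-04  1.87281067e+00] tool d mm [-134.3   -0.    -0.3] turn 0.135
```

Emit:
{"name": "nudge_tcp", "arguments": {"deltas": "0.054 -0.008 -0.0011 0 0 | 0.054 -0.008 -0.0011 0 0 | 0.054 -0.008 -0.0011 0 0 | 0.054 -0.008 -0.0011 0 0 | 0.054 -0.008 -0.0011 0 0 | 0.054 -0.008 -0.0011 0 0 | 0.054 -0.008 -0.0011 0 0 | 0.054 -0.008 -0.0011 0 0 | 0.054 -0.008 -0.0011 0 0 | 0.054 -0.008 -0.0011 0 0 | 0.054 -0.008 -0.0011 0 0 | 0.054 -0.008 -0.0011 0 0 | 0.054 -0.008 -0.0011 0 0 | 0.054 -0.008 -0.0011 0 0 | 0.054 -0.008 -0.0011 0 0 | 0.054 -0.008 -0.0011 0 0 | 0.054 -0.008 -0.0011 0 0 | 0.054 -0.008 -0.0011 0 0 | 0.054 -0.006 -0.0008 0 0 | 0.054 0 0 0 0"}}

```text
time: 20.05
tool_pos: [0.6273, -0.0889, 0.0733]
ee_rot: [-3.141, 0.001, 1.871]
wrist_force: [0.2, 0.4, -0.2]
width: 0.0544
finger_force: 0.3
```

```bash
python3 go.py 62 -127 72; python3 dial.py now
```

```text
t 20.05 at [  62.6 -131.    73.3] rpy [-3.14120849e+00  8.59964412e-04  1.87134656e+00] tool d mm [ 4.  -0.6  1.3] turn 0.133
now (1.014, [0.99, 1.27])
```

Emit:
{"name": "nudge_tcp", "arguments": {"deltas": "0.054 0.012 0 0 0 | 0.054 0.012 0 -0.02 0 | 0.054 0 0 -0.03 0.067 | 0.054 0 0 -0.028 0.066 | 0.03 0.04 0 0 0 | 0.03 0.04 0 0 0 | 0.03 0.04 0 0 0 | 0.03 0.04 0 0 0 | 0.03 0.04 0 0 0 | 0.03 0.04 0 0 0 | 0.03 0.04 0 0 0 | 0.03 0.04 0 0 0 | 0.03 0.04 0 0 0 | 0.03 0.035 0 0 0 | 0.03 0 0 0 0 | 0.03 0 0 0 0"}}

```text
time: 21.43
tool_pos: [0.5519, 0.3276, 0.1513]
ee_rot: [-3.141, 0.0, 1.745]
wrist_force: [-0.2, -0.6, 0.1]
width: 0.0296
finger_force: 0.0
```

```bash
python3 go.py 57 289 150; python3 dial.py now
python3 - <<'E'
# centre-independent: fit pointer line using its own pixels in both views
import cv2
from dial import *
from bench import robot, viewer, ticket, readout
im=viewer.snapshot("side")["color"];cv2.imwrite("pics/sidenow.png",im)
def line(n,f):
    g=cv2.cvtColor(cv2.imread(f),cv2.COLOR_BGR2GRAY)
    X,Y=np.meshgrid(np.arange(-.078,.078,.0005),np.arange(-.078,.078,.0005)) # scale x,y rel dial
    P=np.array([proj(n,w(sc,(.22+x,y,.082))) for x,y in zip(X.ravel(),Y.ravel())],np.float32).reshape(*X.shape,2)
    v=cv2.remap(g,P[...,0],P[...,1],cv2.INTER_LINEAR).astype(float)
    d=np.clip(np.median(v)*.75-v,0,None);r=np.hypot(X,Y)
    def c(m):u=d*m;return np.array([(X*u).sum(),(Y*u).sum()])/u.sum()
    hub=c(r<.008);a0=1.1
    A=np.arctan2(X-hub[0],Y-hub[1])
    m=(r>.02)&(r<.052)&(A>.3)&(A<2.6);t=c(m)-hub
    out=[np.arctan2(*t)]
    R=np.hypot(X-hub[0],Y-hub[1])
    return (hub*1000).round(1),np.round(out,3)
for n,f in(("top","pics/top0.png"),("top","pics/topm3.png"),("top","pics/now.png"),("side","pics/side0.png"),("side","pics/sidem3.png"),("side","pics/sidenow.png")):print(f,*line(n,f))
E
```

```text
t 21.4333 at [ 57.7 292.3 151.3] rpy [-3.14136211e+00  3.72538834e-04  1.74459613e+00] tool d mm [-3.3 -0.7  1.3] turn 0.007
now (1.014, [0.99, 1.27])
pics/top0.png [ 0.9 -0.1] [2.238]
pics/topm3.png [ 1.1 -0.7] [1.019]
pics/now.png [ 1.  -0.7] [0.986]
pics/side0.png [0.7 0.5] [2.222]
pics/sidem3.png [ 0.7 -0.1] [1.022]
pics/sidenow.png [ 0.8 -0. ] [0.99]
```

b+2 smalls reads 0.99 (hub-corrected), so the last small should bring it to about 1.21, inside 0.99 to 1.27. Pushing s1, which will also nudge b inward.

Emit:
{"name": "nudge_tcp", "arguments": {"deltas": "0.03 -0.002 -0.001 0.02 0.007 | 0.03 0 0 0.02 0 | 0.03 0 0 0.02 0 | 0.03 0 0 0.013 0 | 0.03 0 0 0.008 0 | 0.03 0 0 0 0 | 0.03 0 0 0 0"}}

```text
time: 22.12
tool_pos: [0.5533, 0.3223, 0.0707]
ee_rot: [3.141, 0.0, 1.732]
wrist_force: [-0.3, -0.0, 0.3]
width: 0.03
finger_force: 0.0
```

```bash
python3 go.py 58 87 70
```

```text
t 22.1167 at [ 58.1 286.9  70.7] rpy [3.14145561e+00 1.41072076e-04 1.73187821e+00] tool d mm [-1.999e+02 -1.000e-01  7.000e-01] turn -0.006
```

Emit:
{"name": "nudge_tcp", "arguments": {"deltas": "0.03 -0.008 0 0 -0.006 | 0.03 -0.009 0 0 0 | 0.03 -0.009 0 0 0 | 0.03 -0.009 0 0 0 | 0.03 -0.009 0 0 0 | 0.03 -0.009 0 0 0 | 0.03 -0.009 0 0 0 | 0.03 -0.009 0 0 0 | 0.03 -0.009 0 0 0 | 0.03 -0.009 0 0 0 | 0.03 -0.009 0 0 0 | 0.03 -0.009 0 0 0 | 0.03 -0.009 0 0 0 | 0.03 -0.009 0 0 0 | 0.03 -0.009 0 0 0"}}

```text
time: 23.37
tool_pos: [0.5754, 0.19, 0.0705]
ee_rot: [-3.141, -0.0, 1.739]
wrist_force: [0.0, 2.7, 3.6]
width: 0.0301
finger_force: 2.0
```

Emit:
{"name": "nudge_tcp", "arguments": {"deltas": "0.03 -0.007 0 0 0 | 0.03 -0.007 0 0 0 | 0.03 -0.007 0 0 0 | 0.03 -0.007 0 0 0 | 0.03 -0.007 0 0 0 | 0.03 -0.007 0 0 0 | 0.03 -0.007 0 0 0 | 0.03 -0.007 0 0 0 | 0.03 -0.006 0 0 0 | 0.03 -0.004 0 0 0 | 0.03 0 0 0 0"}}

```text
time: 24.28
tool_pos: [0.5862, 0.1241, 0.0697]
ee_rot: [-3.14, 0.001, 1.737]
wrist_force: [0.3, -0.6, 0.7]
width: 0.0297
finger_force: 0.0
```

```bash
python3 go.py 58 87 70
```

```text
t 24.2833 at [57.5 85.9 69.7] rpy [-3.14013394e+00  1.43152611e-03  1.73748562e+00] tool d mm [ 1.1  0.5 -0.3] turn -0.001
```

Emit:
{"name": "nudge_tcp", "arguments": {"deltas": "0.03 0.012 0 0 0 | 0.03 0.012 0 -0.02 0 | 0.03 0 0 -0.03 0 | 0.03 0 0 -0.03 0 | 0.03 0.03 -0.03 0 0 | 0.03 0.03 -0.03 0 0 | 0.03 0.03 -0.03 0 0 | 0.03 0.03 -0.03 0 0 | 0.03 0.03 -0.03 0 0 | 0.03 0 -0.03 0 0 | 0.03 0 -0.03 0 0 | 0.03 0 0 0 0 | 0.03 0 0 0 0 | 0.03 0 0 0 0"}}

```text
time: 25.45
tool_pos: [0.3538, 0.2605, 0.1509]
ee_rot: [3.14, -0.0, 1.739]
wrist_force: [-0.2, 0.4, -0.3]
width: 0.03
finger_force: 0.0
```

```bash
python3 dial.py now
python3 - <<'E'
import cv2
from bench import robot, viewer, ticket, readout
a=cv2.imread("pics/now.png")[80:260,205:425];R=lambda x:cv2.resize(x,(396,324),interpolation=cv2.INTER_CUBIC)
s=viewer.snapshot("side")["color"]
b=s[130:310,225:445];c=s[160:206,340:400];d=cv2.imread("pics/now.png")[106:152,274:324]
Q=lambda x:cv2.resize(x,(396,270),interpolation=cv2.INTER_CUBIC)
cv2.imwrite("pics/f.png",cv2.vconcat([cv2.hconcat([R(a),R(b)]),cv2.hconcat([Q(d),Q(c)])]))
E
```

```text
now (1.234, [1.0, 1.24])
```

View pics/f.png

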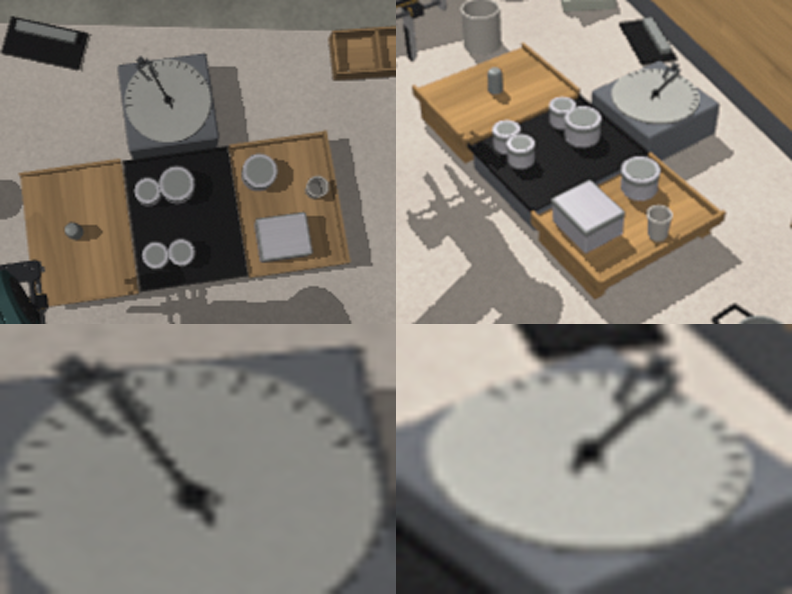

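The pan holds mid_b and three smalls, all flat. Square tin and mid_a stand flat in the tray, and the shaker and shot cup are untouched. Last numeric check of pointer versus prongs, hub-corrected, once settled.

Emit:
{"name": "nudge_tcp", "arguments": {"deltas": "0.03 0 0 0 0 | 0.03 0 0 0 0 | 0.03 0 0 0 0 | 0.03 0 0 0 0 | 0.03 0 0 0 0 | 0.03 0 0 0 0", "lines": "1,1"}}

```text
time: 26.05
```

```bash
python3 - <<'E'
import cv2
from dial import *
from bench import robot, viewer, ticket, readout
def pol(n,im,z,hub,r):
    g=cv2.cvtColor(im,cv2.COLOR_BGR2GRAY);A=np.arange(.8,1.5,.01)
    v=np.array([[cv2.getRectSubPix(g.astype(np.float32),(1,1),tuple(map(float,proj(n,w(sc,(.22+hub[0]+q*np.sin(a),hub[1]+q*np.cos(a),z))))))[0,0] for a in A] for q in r]).mean(0)
    return A,np.clip(np.percentile(v,80)*.85-v,0,None)
for n,hub in(("top",(.001,-.0005)),("side",(.0008,0))):
    now=viewer.snapshot(n)["color"];old=cv2.imread(f"pics/{n}0.png")
    A,u=pol(n,now,.082,hub,np.linspace(.02,.05,10));p=(A*u).sum()/u.sum()
    for z in(.08,.083,.086):
        A,u=pol(n,old,z,hub,np.linspace(.06,.068,6));lo=A<1.13;f=[(A[k]*u[k]).sum()/u[k].sum() for k in(lo,~lo)]
        print(n,z,"pointer",p.round(3),"prongs",np.round(f,3))
E
```

```text
top 0.08 pointer 1.211 prongs [0.988 1.268]
top 0.083 pointer 1.211 prongs [0.979 1.262]
top 0.086 pointer 1.211 prongs [0.97  1.255]
side 0.08 pointer 1.214 prongs [0.98  1.237]
side 0.083 pointer 1.214 prongs [0.994 1.268]
side 0.086 pointer 1.214 prongs [1.007 1.304]
```

The pointer is at rest at 1.21, between the prongs at about 0.985 and 1.265. The gripper is clear, so I'm handing in.

```bash
python3 -c "
from bench import robot, viewer, ticket, readout
print(ticket.close_job())"
```

```text
the job is handed in; nothing more can be done
None
```

The job is handed in at about 26 s; the verdict wasn't shown. The square tin and mid_a stand in the tray, and mid_b and the three small tins stand on the pan. The pointer rests at about 1.21 rad, between the prongs (about 0.985 and 1.265), nearer the upper one.

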